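Load an agar dish into the star wheel of a plate-imaging stand

TASK

Image the agar dish: first turn the star wheel by its knobs until an empty pocket clicks into line with the loading place, then slide the dish along the bench, without lifting or tipping it, fully home into that pocket. Then turn the wheel a quarter turn clockwise (seen from above) so that it clicks with the dish under the camera; leave the other things on the bench where they are.

Things in the scene. Friction and masses are not known exactly. Their poses are not given: they have to be found in the camera images.
- dish: open round petri dish with pale agar, 90 mm diameter, 14 mm high, 60 g, too wide to grip across; origin at the centre of its underside. It stands loose on the bench outside the mouth of the loading place.
- stand: fixed frame of the plate-imaging stand; origin on the bench at the wheel's axis. Seen from there its +y axis points out to the loading side, its +x axis to the camera side. A curved steel guide strip, 17 mm high, stands 135 mm from the axis from 56 degrees (0 = +x, 90 = +y) to -32 degrees; a spring-plunger block, 37 mm high, stands 135 to 185 mm from the axis at -45 degrees.
- column (a point): foot of the camera column, at x = 170 mm, y = 0 in the stand's frame: 16 mm thick, 300 mm high. Its boom carries the camera head, 46 mm square, over the viewing place; the lens ends 200 mm above the bench
- mouth (a point): middle of the mouth between the guide strips on the bench, 135 mm from the axis on the line through the loading place. The strips, 17 mm high, flare outwards from 107 mm apart: one ends at (-75, 160), the other at (94, 145) mm in the stand's frame
- star_wheel (a joint): angle of the star wheel, rad, growing clockwise seen from above. At 0 and every quarter turn (1.571) from it a spring roller drops between two dowel pins of an arm and holds the wheel, one pocket at the loading place and one under the camera; the roller acts within 0.16 rad of these angles, elsewhere the wheel stays where it is left
- hub (a point): the wheel's axis at bench height; the hub is 52 mm wide, 37 mm high. The wheel is a white plate 3.5 to 11.5 mm above the bench with four U-shaped pockets, 95 mm wide, opening outwards, their centres 85 mm from the axis; its four arms, ending 106 mm from the axis, stand halfway between the pockets
- loading_place (a point): centre of the loading place on the bench, 85 mm from the axis: a pocket in line with it has its centre here; the dish comes in towards the axis
- viewing_place (a point): centre of the viewing place on the bench, under the camera lens, 85 mm from the axis, a quarter turn clockwise from the loading place
- knob_0 (a point): gripping point, 48 mm above the bench, of an upright black knob 15 mm thick on an arm of the wheel, 74 mm from the axis; the knob's stem stands from 12 to 65 mm above the bench; turns with the wheel. Two dowel pins, 8 mm thick and up to 28 mm above the bench, stand 24 mm farther out. At wheel angle 0 this knob is midway between viewing and loading place
- knob_1 (a point): the same on the next arm anticlockwise from knob_0
- knob_2 (a point): the same on the arm across the hub from knob_0
- knob_3 (a point): the same on the next arm clockwise from knob_0
- tally: bystander: hand tally counter, 63x71x29 mm, lying near the stand on the robot's side; origin at the centre of its underside
- forceps: bystander: steel forceps, 126 mm long, 10 mm high, lying on the robot's side of the stand; origin at its centre
- beaker_c: bystander: glass beaker, 53 mm wide, 68 mm high, right of the stand; origin under its centre
- slides: bystander: flat slide box, 102x175x40 mm, at the left edge of the bench; origin under its centre
- small_bottle: bystander: brown bottle, 40 mm wide, 78 mm high, at the back left; origin under its centre
- amber: bystander: large brown bottle, 66 mm wide, 135 mm high, at the back right; origin under its centre
Things that resemble listed ones, but are neither listed nor needed, are in the scene too. Leave any green, pink or red look-alike of the dish alone.

How it is judged:
On the way, in this order (a step that is already met when the one before it is completed fails the run):
1. an empty pocket of the wheel stands clicked in line with the loading place, the dish still outside (horizontal distance between dish and loading_place above 0.03 m and (value of joint star_wheel between -3.2016 and -3.0816 rad or value of joint star_wheel between -1.6308 and -1.5108 rad or value of joint star_wheel between -0.06 and 0.06 rad or value of joint star_wheel between 1.5108 and 1.6308 rad or value of joint star_wheel between 3.0816 and 3.2016 rad)), for 0.2 s.
2. the dish is home in the pocket at the loading place, within 10 mm, the wheel in its detent (horizontal distance between dish and loading_place below 0.01 m and (value of joint star_wheel between -3.2016 and -3.0816 rad or value of joint star_wheel between -1.6308 and -1.5108 rad or value of joint star_wheel between -0.06 and 0.06 rad or value of joint star_wheel between 1.5108 and 1.6308 rad or value of joint star_wheel between 3.0816 and 3.2016 rad)), for 0.2 s.
At the end, for the whole second after the job is handed in: The dish lies flat on the bench within 8 mm of the viewing place, in a pocket of the star wheel, the wheel within 0.06 rad of a detent (a multiple of a quarter turn), everything at rest (horizontal distance between dish and viewing_place below 0.008 m and (value of joint star_wheel between -3.2016 and -3.0816 rad or value of joint star_wheel between -1.6308 and -1.5108 rad or value of joint star_wheel between -0.06 and 0.06 rad or value of joint star_wheel between 1.5108 and 1.6308 rad or value of joint star_wheel between 3.0816 and 3.2016 rad) and height (world z) of dish below 0.004 m and angle between dish's own z axis and vertical below 0.05 rad and linear speed of dish below 0.01 m/s and velocity of joint star_wheel between -0.05 and 0.05 rad/s); the robot touches nothing.
It fails at once if the dish is lifted more than 15 mm off the bench or tipped more than 0.25 rad (height (world z) of dish above 0.015 m or angle between dish's own z axis and vertical above 0.25 rad).
It fails at once if a bystander is moved more than 25 mm (distance of any of tally, forceps, beaker_c, slides, small_bottle, amber from where it was at the start of the episode above 0.025 m).
It fails at once if the dish is carried round anticlockwise, to the side of the hub away from the camera (x of dish in the frame of stand below -0.06 m and y of dish in the frame of stand below 0.06 m).
It also fails if it takes over 61 s, if anything falls off the work surface, if the arm or the gripper's body presses on something with over 40 N, if the wrist force passes 120 N, or if a joint passes its speed limit or range.

ROBOT

A 6-joint arm with a two-finger parallel gripper is mounted at the origin on the work surface; the furniture and walls round the work are solid. World frame = base frame: x ahead of the robot, y to its left, z up, the work surface at z = 0. Lengths are in m, angles in rad, forces in N, time in s.
With the tool pointing down it reaches from about 0.35 to 0.975 m from the base axis. Payload 4.9 kg.
Tool frame: the origin (TCP) lies between the finger pads; the fingertips stand 14 mm ahead of it and the grasp point (between the pads) lies 5 mm behind it (manip.finger_overhang is the distance from the TCP to the fingertips, in m); z points along the fingers, y is the line along which they close (so a half turn about z gives the same grasp; the last joint's range is limited). The gripper opens to 85 mm and grips with 20 to 120 N. Pads are 22 mm wide; open, the fingers measure 114 mm over their backs; the gripper's body (76 mm by 85 mm) begins 54 mm behind the grasp point. The pads swing forward as they close: fully open they stand 13 mm farther back than shut.
Start: joints at [1.004, 0.053, 1.613, -0, 1.476, -0.119], TCP at [0.271, 0.563, 0.245] pointing down, gripper open.
Joint ranges: [-3.01, 3.01], [-1.01, 2.22], [0.06, 2.58], [-1.02, 4.17], [0.09, 2.62], [-3.14, 3.14]. Speed limits (rad/s): [2.57, 2.57, 3.14, 3.14, 3.14, 3.14].

INTERFACE

Orientations are given as a unit quaternion [w, x, y, z].
In Python, from plant import manip, grab_frame gives the robot as it stands.
- The arm moves only by the tool servo_tool, never from a script. Its argument "deltas" is a list that holds one entry, the list of rows, each a list of 5 numbers: the opening in per cent of the stroke, from 0 (shut) to 100 (fully open), then the shift along the world's x, y, z in m, then the turn about the world's z in degrees. A call has exactly 8 rows; each row shifts and turns the commanded pose from where the row before left it; what a row does not reach is not made up. A row lasts 1/10 s, in which the tool goes at most 50 mm and 8.59 degrees, less where a joint would pass 70% of its speed; a pose out of reach is approached as far as the arm can. A call is refused whole if a number of a shift passes 0.05 or a number of a turn 8.59, either way. A call with a gripper value outside its range is refused whole. The fingers move at their own pace and stop on an object; the grip force is fixed at half the most. Time passes only in rows, so rows that do not move let the fingers close, or fill a call up. It gives the time, the measured TCP pose, the force, the opening and the grip force at its end, in the units of the state.
- manip.state(): the state, without advancing time (a new reading comes with each control period).
- grab_frame(name): name is "side" or "top"; returns a dict with "pixels" (384x512x3 uint8, red, green, blue), "z_map" (384x512 float32, m along the optical axis (not along the pixel's ray), 0 where there is no reading), "fx", "fy", "cx", "cy" (pixels), "rvec" (rotation vector, rad) and "tvec" (3), from world to camera coordinates, as OpenCV has them. Camera axes: x right, y down, z forward; pixel columns grow to the right and rows downward; lengths in m; the calibration is good to about 2 mm. A picture is of the moment at which its call begins.
- manip.job_done(): hands the job in; it is judged then, once.
The state is a dict: "time": time; "joint_pos": joint angles; "joint_vel": joint speeds; "joint_efforts": joint torques, N m; "tool_pos": TCP position; "tool_rot": TCP orientation; "contact_force": force on the tool from outside, world axes, zero at the start; "ft_torque": the same for the moment, N m; "gripper_width": opening from 0.0 (shut) to 1.0 (fully open); "grasp_force": force on a finger pad.
Only numpy, scipy, OpenCV 4.12 (cv2) and the standard library are available. Lean on these libraries where they do the work, as an engineer would, in place of code of your own. Each camera call takes 0.05 s, during which the arm holds its last target. There are 200 camera calls.

## Working session

There is one attempt and no reset: what is moved stays moved. The work goes in short steps, Python scripts to look and compute and a tool call to move; the robot and the scene stay as the last step left them, time stands still between calls to the robot, and variables do not carry over. Pictures are saved under pics/ and viewed, at most 10 in all, crops included, and the job is handed in when it is done.

Besides the shell and the picture viewer there is one more tool, called as name(argument=value, ...), one argument or row to a line, values as JSON. servo_tool: Moves the arm, as the interface text tells. Its arguments: {"type":"object","properties":{"deltas":{"type":"array"}},"required":["deltas"]}

```bash
mkdir -p pics; cat > h.py <<'E'
import numpy as np, cv2
from plant import manip, grab_frame
def grab(n,tag):
    f=grab_frame(n); cv2.imwrite(f'pics/{tag}.png',f['pixels'][:,:,::-1]); np.savez(f'{tag}.npz',**f); return f
def pts(f):
    R=cv2.Rodrigues(np.array(f['rvec'],float))[0]; t=np.array(f['tvec'],float).ravel()
    z=f['z_map']; v,u=np.mgrid[:z.shape[0],:z.shape[1]]
    P=np.stack([(u-f['cx'])/f['fx']*z,(v-f['cy'])/f['fy']*z,z],-1)
    return (P-t)@R
def ray(f,u,v,h):
    R=cv2.Rodrigues(np.array(f['rvec'],float))[0]; t=np.array(f['tvec'],float).ravel()
    c=-R.T@t; d=R.T@np.array([(u-f['cx'])/f['fx'],(v-f['cy'])/f['fy'],1.])
    return c+d*(h-c[2])/d[2]
E
python3 - <<'E'
from h import *
for n in('top','side'):
    f=grab(n,n+'0'); R=cv2.Rodrigues(np.array(f['rvec'],float))[0]; print(n,-R.T@np.ravel(f['tvec']))
a=cv2.imread('pics/top0.png');cv2.imwrite('pics/top0b.png',cv2.resize(a,(800,600)))
E
```

```text
top [0.27988127 0.00267975 1.59519938]
side [ 0.02683191 -1.18443255  0.66711968]
```

View pics/top0b.png

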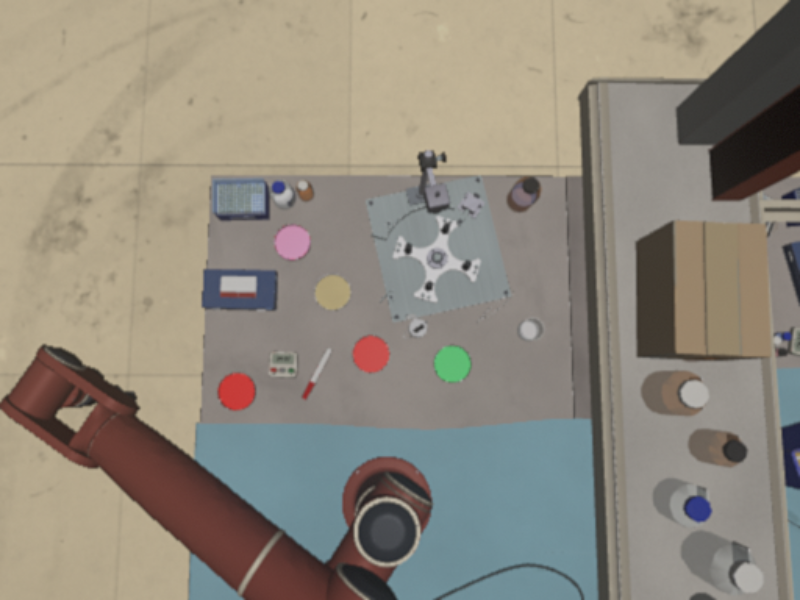

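View pics/side0.png

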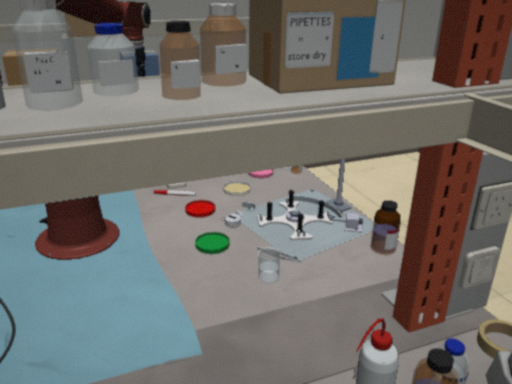

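The top view (800x600 scale) shows the tan dish at (333,292), the stand's hub at about (437,258), its camera up at (435,195), and the loading side to the left. The side view shows the dish at (237,188) and the four black knobs at about (270–325, 195–225).

```bash
python3 - <<'E'
from h import *
f=dict(np.load('top0.npz')); a=f['pixels']; P=pts(f)
c=a[95:225,190:350,::-1]; cv2.imwrite('pics/crop0.png',cv2.resize(c,None,fx=5,fy=4.6*5/4.6,interpolation=cv2.INTER_CUBIC)[:600])
hsv=cv2.cvtColor(a,cv2.COLOR_RGB2HSV)
# dish: tan
m=((hsv[...,0]>12)&(hsv[...,0]<28)&(hsv[...,1]>70)&(hsv[...,2]>120)).astype(np.uint8); m[:150]=0;m[220:]=0;m[:,:180]=0;m[:,250:]=0
n,l,s,cc=cv2.connectedComponentsWithStats(m); i=1+np.argmax(s[1:,4]); print('dish',s[i],cc[i],ray(f,*cc[i],.012), np.median(P[l==i],0))
# dark knobs: points at z 0.055-0.075 within stand
x,y,z=P[...,0],P[...,1],P[...,2]
m=((a.max(-1)<70)&(z>.05)&(z<.08)).astype(np.uint8);m[:120]=0;m[205:]=0;m[:,:235]=0;m[:,320:]=0
n,l,s,cc=cv2.connectedComponentsWithStats(m)
for i in range(1,n):
  if s[i,4]>3: print('knob',s[i],cc[i],np.median(P[l==i],0),ray(f,*cc[i],.065))
# white wheel
m=((a.min(-1)>190)).astype(np.uint8);m[:130]=0;m[200:]=0;m[:,:235]=0;m[:,320:]=0
print('wheel',m.sum(),np.median(P[m>0],0),cv2.minEnclosingCircle(np.argwhere(m)[:,::-1].astype(np.float32)))
for (u,v) in [(280,165),(276,101),(279,128)]: print(P[v,u])
E
```

```text
dish [202 177  22  21 353] [212.49291785 186.79603399] [0.49766699 0.13448459 0.012     ] [0.4979637  0.13357632 0.00719116]
knob [284 144   3   3   7] [285.28571429 145.        ] [ 0.64942519 -0.13959478  0.06575224] [ 0.64959723 -0.14065428  0.065     ]
knob [260 157   3   3   8] [261.125 158.125] [ 0.59882578 -0.04940268  0.06748862] [ 0.59909171 -0.04994551  0.065     ]
knob [297 168   4   3   9] [298.66666667 168.88888889] [ 0.55901092 -0.19116173  0.06306439] [ 0.55876161 -0.18962999  0.065     ]
knob [273 181   3   3   8] [274.125 182.125] [ 0.50934863 -0.09783295  0.06335653] [ 0.50863576 -0.09800258  0.065     ]
wheel 352 [ 0.58343954 -0.11731655  0.0128658 ] ((279.0, 165.5), 27.11559295654297)
[ 0.57938055 -0.12283027  0.03293328]
[ 0.74962496 -0.09242225  0.26675744]
[ 0.6528563  -0.1003277   0.28405309]
```

View pics/crop0.png

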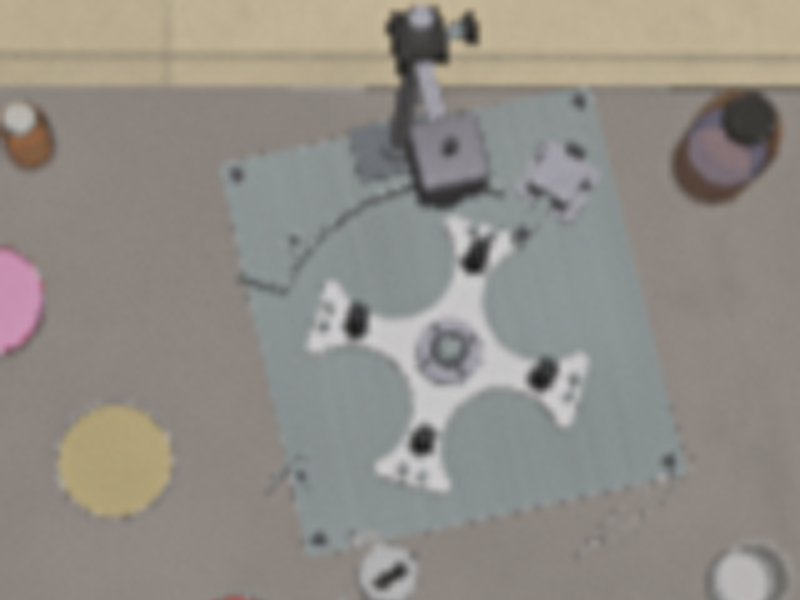

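The enlarged crop shows the four knobs at crop (357,320), (476,252), (543,373), (423,440), hub at (449,348), and plate screws at (237,175), (580,100), (670,462), (318,540). From these, stand yaw is about 12.3°, with hub (0.579,-0.120). The wheel is about 16° short of its detent, clockwise.

```bash
python3 - <<'E'
from h import *
from scipy.spatial.transform import Rotation as Ro
s=manip.state(); q=s['tool_rot']; M=Ro.from_quat([q[1],q[2],q[3],q[0]]).as_matrix(); print(M.round(3)); print(s['tool_pos'],s['gripper_width'])
f=dict(np.load('top0.npz'))
c=[ray(f,190+u/5,95+v/5,.003)[:2] for u,v in [(237,175),(580,100),(670,462),(318,540)]]
print(np.round(c,4))
for a,b in ((3,0),(2,1)): d=c[b]-c[a]; print(np.degrees(np.arctan2(d[1],d[0])))
for a,b in ((1,0),(2,3)): d=c[b]-c[a]; print(np.degrees(np.arctan2(d[1],d[0]))-90)
E
```

```text
[[-0.901  0.433 -0.001]
 [ 0.433  0.901 -0.002]
 [ 0.    -0.002 -1.   ]]
[0.27033231 0.56291591 0.24419697] 0.9962270083293666
[[ 0.7241  0.0408]
 [ 0.786  -0.2293]
 [ 0.498  -0.294 ]
 [ 0.4368 -0.023 ]]
12.538309629405717
12.665070289826277
12.897451069023646
12.731719053905223
```

servo_tool(
  deltas=[
    [[100, 0.018, -0.047, 0, -5], [100, 0.018, -0.047, 0, -5], [100, 0.018, -0.047, 0, -5], [100, 0.018, -0.047, 0, -5], [100, 0.018, -0.047, 0, -5], [100, 0.018, -0.047, 0, -5], [100, 0.018, -0.047, 0, -5], [100, 0.018, -0.047, 0, -5]],
  ],
)

```text
time: 0.9
tool_pos: [0.4136, 0.1879, 0.245]
tool_rot: [0.0, 0.543, 0.839, -0.0]
contact_force: [1.2, -0.6, 0.6]
gripper_width: 1.001
grasp_force: 0.0
```

servo_tool(
  deltas=[
    [[100, 0.018, -0.047, 0, -5], [100, 0.018, -0.047, 0, -5], [100, 0.018, -0.047, 0, -5], [100, 0.018, -0.047, 0, -5], [100, 0.018, -0.047, 0, -5], [100, 0.018, -0.047, 0, -5], [100, 0.018, -0.047, 0, -5], [100, 0.018, -0.047, 0, -5]],
  ],
)

```text
time: 1.7
tool_pos: [0.5568, -0.1858, 0.2447]
tool_rot: [-0.0, 0.798, 0.603, -0.0]
contact_force: [1.0, 1.3, 0.0]
gripper_width: 1.004
grasp_force: 0.0
```

servo_tool(
  deltas=[
    [[100, 0, 0, -0.04, 0], [100, 0, 0, -0.04, 0], [100, 0, 0, -0.04, 0], [100, 0, 0, -0.035, 0], [100, 0, 0, -0.03, 0], [100, 0, 0, -0.01, 0], [40, 0, 0, 0, 0], [0, 0, 0, 0, 0]],
  ],
)

```text
time: 2.5
tool_pos: [0.5577, -0.1842, 0.0518]
tool_rot: [0.001, 0.797, 0.604, 0.0]
contact_force: [0.5, 0.3, 0.7]
gripper_width: 0.691
grasp_force: 0.0
```

servo_tool(
  deltas=[
    [[0, 0, 0, 0, 0], [0, 0, 0, 0, 0], [0, 0, 0, 0, 0], [0, 0, 0, 0, 0], [0, 0, 0, 0, 0], [0, 0, 0, 0, 0], [0, 0, 0, 0, 0], [0, 0, 0, 0, 0]],
  ],
)

```text
time: 3.3
tool_pos: [0.5581, -0.1844, 0.0524]
tool_rot: [0.002, 0.797, 0.604, 0.001]
contact_force: [0.3, -0.6, 6.3]
gripper_width: 0.158
grasp_force: 58.6
```

```bash
python3 - <<'E'
from h import *
f=grab('side','side1'); c=f['pixels'][150:290,200:400,::-1]; cv2.imwrite('pics/side1c.png',cv2.resize(c,None,fx=4,fy=4,interpolation=cv2.INTER_CUBIC))
print(manip.state()['tool_pos'])
E
```

```text
[ 0.55803901 -0.18435811  0.05232053]
```

View pics/side1c.png

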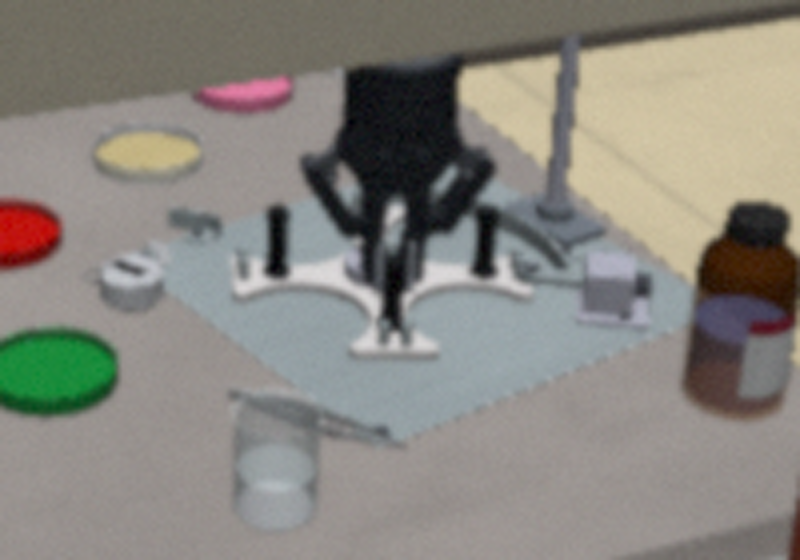

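The side view shows the fingers closed on the front knob at about (390,260) of the crop. The other things are in place, with the dish at (148,152). Now the wheel turns 15.8° clockwise.

servo_tool(
  deltas=[
    [[0, -0.0031, 0.001, 0, -2.7], [0, -0.003, 0.0011, 0, -2.7], [0, -0.003, 0.0013, 0, -2.6], [0, -0.0028, 0.0014, 0, -2.6], [0, -0.0025, 0.0016, 0, -2.6], [0, -0.0024, 0.0018, 0, -2.6], [0, 0, 0, 0, 0], [0, 0, 0, 0, 0]],
  ],
)

```text
time: 4.15
tool_pos: [0.5456, -0.1773, 0.0525]
tool_rot: [0.006, 0.873, 0.488, 0.006]
contact_force: [18.0, -3.8, -8.5]
gripper_width: 0.161
grasp_force: 59.9
```

servo_tool(
  deltas=[
    [[20, 0, 0, 0, 0], [40, 0, 0, 0, 0], [60, 0, 0, 0, 0], [80, 0, 0, 0, 0], [100, 0, 0, 0, 0], [100, 0, 0, 0, 0], [100, 0, 0, 0.02, 0], [100, 0, 0, 0.04, 0]],
  ],
)

```text
time: 4.95
tool_pos: [0.5369, -0.1741, 0.1067]
tool_rot: [-0.004, 0.872, 0.489, -0.003]
contact_force: [0.4, -0.8, -0.1]
gripper_width: 1.0
grasp_force: 0.0
```

servo_tool(
  deltas=[
    [[100, 0, 0, 0.04, 0], [100, -0.02, 0.03, 0.02, 0], [100, -0.03, 0.03, 0, 0], [100, -0.03, 0.03, 0, 0], [100, -0.03, 0.03, 0, 0], [100, 0, 0.03, 0, 0], [100, 0, 0.03, 0, 0], [100, 0, 0, 0, 0]],
  ],
)

```text
time: 5.75
tool_pos: [0.4293, 0.0068, 0.1703]
tool_rot: [-0.0, 0.871, 0.491, 0.0]
contact_force: [-0.0, 0.1, -1.1]
gripper_width: 1.002
grasp_force: 0.0
```

```bash
cat > m.py <<'E'
from h import *
import sys
f=grab('top',sys.argv[1]); a=f['pixels']; P=pts(f); z=P[...,2]
hsv=cv2.cvtColor(a,cv2.COLOR_RGB2HSV)
m=((hsv[...,0]>12)&(hsv[...,0]<28)&(hsv[...,1]>70)&(hsv[...,2]>120)).astype(np.uint8); m[:125]=0;m[220:]=0;m[:,:180]=0;m[:,310:]=0
n,l,s,cc=cv2.connectedComponentsWithStats(m); i=1+np.argmax(s[1:,4]); d=ray(f,*cc[i],.01); print('dish',s[i],d)
H=np.array([.579,-.1196]); b=np.radians(12.7); v=d[:2]-H
print('dish in stand',v@[np.cos(b),np.sin(b)],v@[-np.sin(b),np.cos(b)])
m=((a.max(-1)<70)&(z>.05)&(z<.08)).astype(np.uint8);m[:120]=0;m[205:]=0;m[:,:235]=0;m[:,320:]=0
n,l,s,cc=cv2.connectedComponentsWithStats(m)
for i in range(1,n):
  if 4<s[i,4]<15:
    p=ray(f,*cc[i],.065)[:2]; w=p-H; print('knob',p,np.hypot(*w),'stand deg',np.degrees(np.arctan2(w[1],w[0]))-12.7)
print(manip.state()['tool_pos'])
E
python3 m.py t2
```

```text
dish [202 177  21  21 347] [0.49786334 0.13558889 0.01      ]
dish in stand -0.02304930378068601 0.26678316448990447
knob [ 0.64150803 -0.15872458] 0.07374270657969684 stand deg -44.742980872343
knob [ 0.61818161 -0.05745197] 0.07346819458591207 stand deg 45.070365758222934
knob [ 0.53991832 -0.18132239] 0.07305499062993336 stand deg -135.0413718946899
knob [ 0.51653953 -0.08010152] 0.07390155867982007 stand deg 134.99173462677555
[0.42959297 0.00556435 0.17031735]
```

servo_tool(
  deltas=[
    [[60, 0.0065, 0.025, 0, 5.5], [60, 0.0065, 0.025, 0, 5.5], [60, 0.0065, 0.025, 0, 5.5], [60, 0.0065, 0.025, 0, 5.5], [60, 0.0065, 0.025, 0, 5.5], [60, 0.0065, 0.025, 0, 5.5], [60, 0.0065, 0.025, 0, 5.5], [60, 0.0065, 0.026, 0, 5.4]],
  ],
)

```text
time: 6.6
tool_pos: [0.4827, 0.2055, 0.1701]
tool_rot: [0.0, 0.625, 0.78, -0.0]
contact_force: [0.5, -0.8, 0.3]
gripper_width: 0.602
grasp_force: 0.0
```

servo_tool(
  deltas=[
    [[60, 0, 0, -0.03, 0], [60, 0, 0, -0.03, 0], [60, 0, 0, -0.03, 0], [60, 0, 0, -0.03, 0], [60, 0, 0, -0.02, 0], [60, 0, 0, -0.01, 0], [60, 0, 0, 0, 0], [60, 0, 0, 0, 0]],
  ],
)

```text
time: 7.4
tool_pos: [0.4829, 0.2053, 0.0211]
tool_rot: [0.0, 0.627, 0.779, 0.0]
contact_force: [0.0, 0.3, 0.2]
gripper_width: 0.598
grasp_force: 0.0
```

```bash
python3 - <<'E'
from h import *
s=manip.state(); print(s['tool_pos'],s['tool_rot'],s['gripper_width'],s['contact_force'],manip.finger_overhang)
f=grab('side','side3'); c=f['pixels'][130:260,180:350,::-1]; cv2.imwrite('pics/side3c.png',cv2.resize(c,None,fx=4.5,fy=4.5,interpolation=cv2.INTER_CUBIC))
E
```

```text
[0.48285049 0.20526345 0.02112888] [4.02338329e-04 6.26516945e-01 7.79407570e-01 4.41917754e-04] 0.5978343731491483 [0.02280563 0.28392723 0.18812971] 0.014
```

View pics/side3c.png

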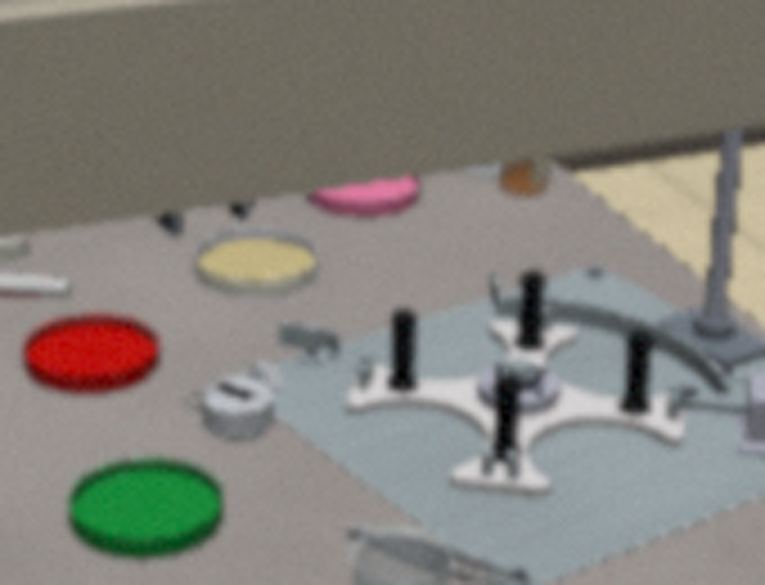

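The side view crop shows the two fingertips behind the dish at (170,222) and (242,210), with the dish at (257,262) and the mouth and wheel clear.

servo_tool(
  deltas=[
    [[60, 0.0026, -0.0112, -0.005, 0], [60, 0.0026, -0.0112, 0, 0], [60, 0.0062, -0.0106, 0, 0], [60, 0.0062, -0.0106, 0, 0], [60, 0.0062, -0.0106, 0, 0], [60, 0.0062, -0.0106, 0, 0], [60, 0.0062, -0.0106, 0, 0], [60, 0.0062, -0.0106, 0, 0]],
  ],
)

```text
time: 8.25
tool_pos: [0.5249, 0.1186, 0.0154]
tool_rot: [-0.0, 0.626, 0.78, 0.0]
contact_force: [-0.1, 1.6, 0.5]
gripper_width: 0.597
grasp_force: 0.8
```

```bash
python3 m.py t3; python3 - <<'E'
import cv2
a=cv2.imread('pics/t3.png')[120:220,180:320]; cv2.imwrite('pics/t3c.png',cv2.resize(a,None,fx=5,fy=5,interpolation=cv2.INTER_CUBIC))
E
```

```text
dish [230 168  10  20 152] [0.53240227 0.05215649 0.01      ]
dish in stand -0.007697683177982178 0.1777987202504283
knob [ 0.64102529 -0.15778206] 0.07283547583194525 stand deg -44.31597640481837
knob [ 0.61818161 -0.05745197] 0.07346819458591207 stand deg 45.070365758222934
knob [ 0.53991832 -0.18132239] 0.07305499062993336 stand deg -135.0413718946899
knob [ 0.51653953 -0.08010152] 0.07390155867982007 stand deg 134.99173462677555
[0.52601716 0.11727619 0.01563121]
```

View pics/t3c.png

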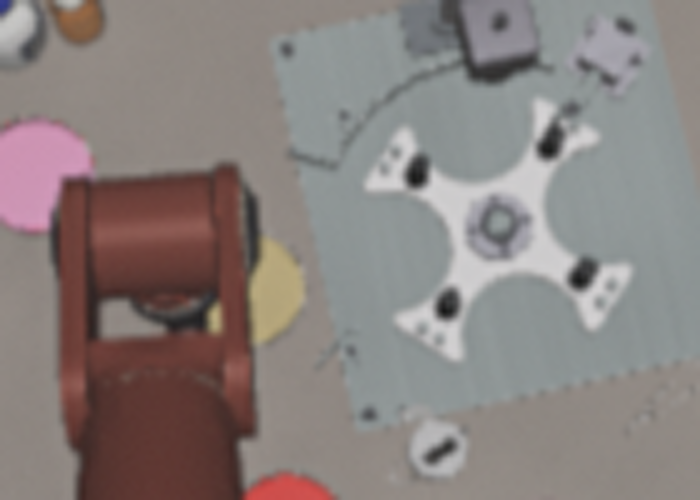

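The top crop shows the dish's right rim at (305,290), lined up with the mouth between the strip ends at (290,152) and (325,360). The wheel is still in its detent.

servo_tool(
  deltas=[
    [[60, 0.0026, -0.0117, 0, 0], [60, 0.0026, -0.0117, 0, 0], [60, 0.0026, -0.0117, 0, 0], [60, 0.0026, -0.0117, 0, 0], [60, 0.0026, -0.0117, 0, 0], [60, 0.0026, -0.0117, 0, 0], [60, 0.0022, -0.0098, 0, 0], [60, 0.0018, -0.0078, 0, 0]],
  ],
)

```text
time: 9.1
tool_pos: [0.5441, 0.0307, 0.0153]
tool_rot: [-0.0, 0.626, 0.779, -0.0]
contact_force: [0.5, 2.3, 2.1]
gripper_width: 0.599
grasp_force: 0.9
```

```bash
python3 m.py t4; python3 - <<'E'
import cv2
a=cv2.imread('pics/t4.png')[120:220,180:320]; cv2.imwrite('pics/t4c.png',cv2.resize(a,None,fx=5,fy=5,interpolation=cv2.INTER_CUBIC))
E
```

```text
dish [255 166   8  17  85] [ 0.5468848  -0.04099867  0.01      ]
dish in stand -0.014049285291728277 0.08373871707516012
knob [ 0.64198572 -0.15826102] 0.07390450255113006 stand deg -44.24185623963591
knob [ 0.61818161 -0.05745197] 0.07346819458591207 stand deg 45.070365758222934
knob [ 0.53991832 -0.18132239] 0.07305499062993336 stand deg -135.0413718946899
knob [ 0.51653953 -0.08010152] 0.07390155867982007 stand deg 134.99173462677555
[0.54439081 0.02986443 0.01535143]
```

View pics/t4c.png

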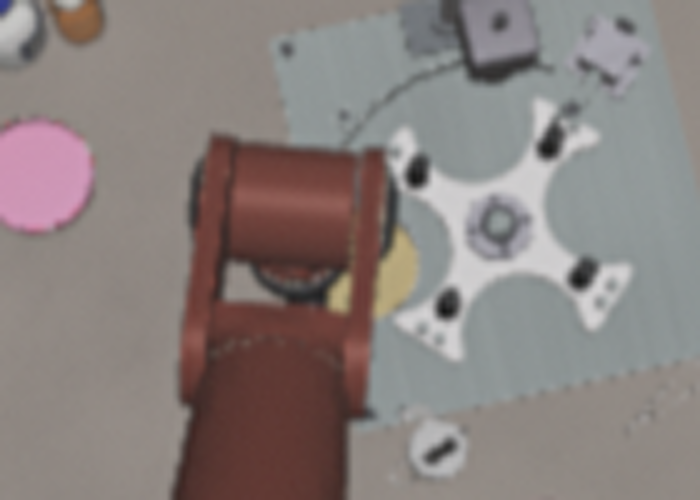

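The dish, its right rim at crop (418,270), is about 20–25 mm short of the pocket's floor near (458,262). I push on gently.

servo_tool(
  deltas=[
    [[60, 0.0013, -0.0049, 0, 0], [60, 0.0013, -0.0049, 0, 0], [60, 0.0011, -0.0049, 0, 0], [60, 0.0007, -0.0029, 0, 0], [60, 0.0004, -0.002, 0, 0], [60, 0, 0, 0, 0], [60, 0, 0, 0, 0], [60, 0, 0, 0, 0]],
  ],
)

```text
time: 9.95
tool_pos: [0.5485, 0.0121, 0.0152]
tool_rot: [-0.0, 0.626, 0.78, -0.0]
contact_force: [0.5, 0.1, -0.5]
gripper_width: 0.602
grasp_force: 0.1
```

```bash
python3 - <<'E'
from h import *
f=grab('side','s5'); c=f['pixels'][150:260,220:380,::-1]; cv2.imwrite('pics/s5c.png',cv2.resize(c,None,fx=5,fy=5,interpolation=cv2.INTER_CUBIC))
p=np.array(manip.state()['tool_pos'])[:2]-[.579,-.1196]; b=np.radians(12.7); print(p@[np.cos(b),np.sin(b)],p@[-np.sin(b),np.cos(b)])
a=f['pixels'];hsv=cv2.cvtColor(a,cv2.COLOR_RGB2HSV)
m=((hsv[...,0]>12)&(hsv[...,0]<30)&(hsv[...,1]>70)&(hsv[...,2]>120)).astype(np.uint8);m[:175]=0;m[230:]=0;m[:,:225]=0;m[:,330:]=0
n,l,s,cc=cv2.connectedComponentsWithStats(m); i=1+np.argmax(s[1:,4]);print(s[i],cc[i]); x,y,w,h,_=s[i]
for u,v in((x,y+h/2),(x+w,y+h/2)): q=ray(f,u,v,.01)[:2]-[.579,-.1196]; print(q@[np.cos(b),np.sin(b)],q@[-np.sin(b),np.cos(b)])
E
```

```text
-0.0007738832636155 0.13520089447006145
[272 202  17  10 130] [278.76923077 207.03076923]
-0.010558094040418227 0.08739021506867949
0.031977703552709805 0.059514926160103614
```

View pics/s5c.png

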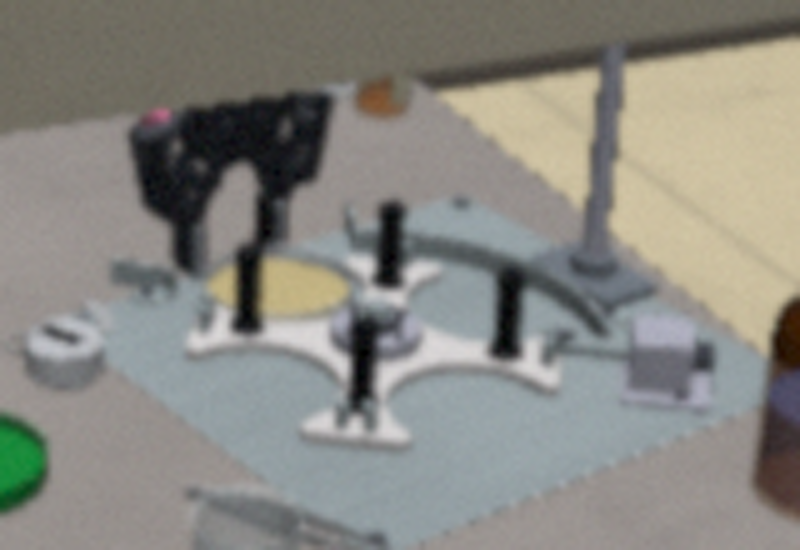

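The side crop shows the dish, centre about (280,285), nearly seated in the pocket, with the wheel arms undisturbed. I press a little farther until there is resistance.

servo_tool(
  deltas=[
    [[60, 0.0004, -0.002, 0, 0], [60, 0.0004, -0.002, 0, 0], [60, 0, 0, 0, 0], [60, 0, 0, 0, 0], [60, 0, 0, 0, 0], [60, 0, 0, 0, 0], [60, 0, 0, 0, 0], [60, 0, 0, 0, 0]],
  ],
)

```text
time: 10.8
tool_pos: [0.5496, 0.0082, 0.0154]
tool_rot: [0.0, 0.626, 0.78, 0.0]
contact_force: [1.3, 2.2, -1.1]
gripper_width: 0.6
grasp_force: 1.4
```

```bash
python3 - <<'E'
from h import *
f=dict(np.load('s5.npz'));b=np.radians(12.7)
q=ray(f,276,207,.01)[:2]-[.579,-.1196]; print(q@[np.cos(b),np.sin(b)],q@[-np.sin(b),np.cos(b)])
s=manip.state();p=np.array(s['tool_pos'])[:2]-[.579,-.1196]; print(p@[np.cos(b),np.sin(b)],p@[-np.sin(b),np.cos(b)],s['contact_force'])
E
```

```text
-0.0005550470088839755 0.08083484660851119
-0.0005560901879207218 0.13109143432507248 [ 1.2893085   2.1502319  -1.07646367]
```

servo_tool(
  deltas=[
    [[60, -0.003, 0.015, 0, 0], [60, -0.003, 0.015, 0, 0], [60, 0, 0, 0.03, 0], [70, 0, 0, 0.035, 0], [80, 0, 0, 0.035, 0], [100, -0.01, 0, 0.035, 0], [100, -0.03, -0.02, 0.01, -5], [100, -0.03, -0.02, 0, -5]],
  ],
)

```text
time: 11.6
tool_pos: [0.4739, -0.0013, 0.163]
tool_rot: [0.002, 0.692, 0.722, 0.001]
contact_force: [-0.2, -0.4, 0.4]
gripper_width: 1.003
grasp_force: 0.0
```

servo_tool(
  deltas=[
    [[100, 0, -0.025, 0, -5], [100, 0, -0.025, 0, -5], [100, 0, -0.025, 0, -5], [100, 0, -0.025, 0, -5], [100, 0, -0.025, 0, -5], [100, 0, -0.025, 0, -5], [100, 0, -0.025, 0, -5], [100, 0, 0, 0, 0]],
  ],
)

```text
time: 12.4
tool_pos: [0.4731, -0.1779, 0.16]
tool_rot: [-0.0, 0.878, 0.479, -0.001]
contact_force: [0.5, 1.0, 0.0]
gripper_width: 1.001
grasp_force: 0.0
```

```bash
python3 m.py t6; python3 -c "
from plant import manip;s=manip.state();print(s['tool_rot'])"
```

```text
dish [247 161  22  21 346] [ 0.56027225 -0.03797483  0.01      ]
dish in stand -0.0003245804585330474 0.08374539358923341
knob [ 0.64102699 -0.15825074] 0.07308369870198875 stand deg -44.628181771570574
knob [ 0.61818161 -0.05745197] 0.07346819458591207 stand deg 45.070365758222934
knob [ 0.51653953 -0.08010152] 0.07390155867982007 stand deg 134.99173462677555
[ 0.47312726 -0.17666871  0.15986531]
[-6.63136398e-04  8.77065504e-01  4.80370184e-01 -3.84704676e-04]
```

The dish is home (about 1 mm off) and the wheel is in its detent. Now I grip the knob for the quarter turn.

servo_tool(
  deltas=[
    [[100, 0.033, -0.003, 0, 0], [100, 0.033, -0.002, 0, 0], [100, 0, 0, -0.03, 0], [100, 0, 0, -0.03, 0], [100, 0, 0, -0.03, 0], [100, 0, 0, -0.018, 0], [60, 0, 0, 0, 0], [0, 0, 0, 0, 0]],
  ],
)

```text
time: 13.25
tool_pos: [0.5395, -0.1806, 0.0524]
tool_rot: [-0.0, 0.877, 0.481, -0.0]
contact_force: [0.5, 0.8, 0.5]
gripper_width: 0.694
grasp_force: 0.0
```

servo_tool(
  deltas=[
    [[0, 0, 0, 0, 0], [0, 0, 0, 0, 0], [0, 0, 0, 0, 0], [0, 0, 0, 0, 0], [0, 0, 0, 0, 0], [0, 0, 0, 0, 0], [0, 0, 0, 0, 0], [0, 0, 0, 0, 0]],
  ],
)

```text
time: 14.05
tool_pos: [0.5424, -0.1834, 0.0544]
tool_rot: [0.003, 0.877, 0.48, 0.003]
contact_force: [5.4, -2.6, -2.3]
gripper_width: 0.161
grasp_force: 58.5
```

```bash
python3 - <<'E'
from h import *
s=manip.state(); H=np.array([.579,-.1196]); v=np.array(s['tool_pos'])[:2]-H
print(s['tool_pos'],s['gripper_width'],np.hypot(*v),np.degrees(np.arctan2(v[1],v[0]))%360)
w=lambda a: np.array([[np.cos(a),np.sin(a)],[-np.sin(a),np.cos(a)]])
ang=np.radians(np.linspace(0,90,25)); Q=np.array([w(a)@v for a in ang]); print(np.diff(Q,axis=0).round(4).tolist())
E
```

```text
[ 0.5423745  -0.18341806  0.0544465 ] 0.1611226224027606 0.07358105774143568 240.14826969623255
[[-0.0041, 0.0025], [-0.0039, 0.0028], [-0.0037, 0.003], [-0.0035, 0.0033], [-0.0033, 0.0035], [-0.0031, 0.0037], [-0.0028, 0.0039], [-0.0026, 0.0041], [-0.0023, 0.0042], [-0.002, 0.0044], [-0.0017, 0.0045], [-0.0014, 0.0046], [-0.0011, 0.0047], [-0.0008, 0.0047], [-0.0005, 0.0048], [-0.0002, 0.0048], [0.0001, 0.0048], [0.0005, 0.0048], [0.0008, 0.0048], [0.0011, 0.0047], [0.0014, 0.0046], [0.0017, 0.0045], [0.002, 0.0044], [0.0023, 0.0043]]
```

servo_tool(
  deltas=[
    [[0, -0.0041, 0.0025, 0, -3.75], [0, -0.0039, 0.0028, 0, -3.75], [0, -0.0037, 0.003, 0, -3.75], [0, -0.0035, 0.0033, 0, -3.75], [0, -0.0033, 0.0035, 0, -3.75], [0, -0.0031, 0.0037, 0, -3.75], [0, -0.0028, 0.0039, 0, -3.75], [0, -0.0026, 0.0041, 0, -3.75]],
  ],
)

```text
time: 14.85
tool_pos: [0.516, -0.1547, 0.0544]
tool_rot: [0.001, 0.972, 0.235, 0.005]
contact_force: [10.9, 3.9, -2.8]
gripper_width: 0.157
grasp_force: 60.4
```

servo_tool(
  deltas=[
    [[0, -0.0023, 0.0042, 0, -3.75], [0, -0.002, 0.0044, 0, -3.75], [0, -0.0017, 0.0045, 0, -3.75], [0, -0.0014, 0.0046, 0, -3.75], [0, -0.0011, 0.0047, 0, -3.75], [0, -0.0008, 0.0047, 0, -3.75], [0, -0.0005, 0.0048, 0, -3.75], [0, -0.0002, 0.0048, 0, -3.75]],
  ],
)

```text
time: 15.65
tool_pos: [0.5078, -0.1185, 0.0545]
tool_rot: [0.001, 1.0, -0.024, 0.007]
contact_force: [17.9, 1.0, -9.9]
gripper_width: 0.152
grasp_force: 59.5
```

servo_tool(
  deltas=[
    [[0, 0.0001, 0.0048, 0, -3.75], [0, 0.0005, 0.0048, 0, -3.75], [0, 0.0008, 0.0048, 0, -3.75], [0, 0.0011, 0.0047, 0, -3.75], [0, 0.0014, 0.0046, 0, -3.75], [0, 0.0017, 0.0045, 0, -3.75], [0, 0.002, 0.0044, 0, -3.75], [0, 0.0023, 0.0043, 0, -3.75]],
  ],
)

```text
time: 16.45
tool_pos: [0.5137, -0.0889, 0.0545]
tool_rot: [0.008, 0.96, -0.28, 0.004]
contact_force: [-6.2, -36.8, 0.9]
gripper_width: 0.156
grasp_force: 61.5
```

```bash
python3 m.py t7; python3 -c "
from plant import manip;s=manip.state();print(s['contact_force'],s['tool_rot'])"
```

```text
dish [260 135  21  21 327] [ 0.66480188 -0.08698545  0.01      ]
dish in stand 0.09087288081992982 0.012953399696730988
knob [ 0.64626634 -0.14846053] 0.07319624330157817 stand deg -35.921684773322625
knob [ 0.54910027 -0.18660613] 0.0733744899643395 stand deg -126.74756198550253
[ 0.51361816 -0.08909199  0.05448996]
[ -2.82959245 -28.04784983  -1.05623715] [ 0.00873179  0.95959038 -0.28124393  0.0034505 ]
```

The wheel is 9° short of the click, with the roller resisting. I push a little farther along the tangent.

servo_tool(
  deltas=[
    [[0, 0.0008, 0.0012, 0, 0], [0, 0.0008, 0.0012, 0, 0], [0, 0.0008, 0.0012, 0, 0], [0, 0.0008, 0.0012, 0, 0], [0, 0.0008, 0.0012, 0, 0], [0, 0.0008, 0.0012, 0, 0], [0, 0, 0, 0, 0], [0, 0, 0, 0, 0]],
  ],
)

```text
time: 17.3
tool_pos: [0.5193, -0.0802, 0.0546]
tool_rot: [0.005, 0.96, -0.281, 0.004]
contact_force: [1.0, -20.0, -1.4]
gripper_width: 0.154
grasp_force: 60.6
```

```bash
python3 m.py t8; python3 -c "
from plant import manip;s=manip.state();print(s['contact_force'],s['tool_rot'])"
```

```text
dish [263 134  21  21 325] [ 0.66670542 -0.09834952  0.01      ]
dish in stand 0.09023150818181239 0.0014488719694854895
knob [ 0.64055107 -0.15918293] 0.0731802069495474 stand deg -45.44469932807556
knob [ 0.53897171 -0.17991673] 0.07239041228748404 stand deg -136.2696454176721
[ 0.51928426 -0.08018396  0.05458191]
[  0.54058475 -19.40396273  -2.05887629] [ 0.00518197  0.95974845 -0.28078046  0.00428842]
```

It has clicked. I relieve the preload, release and withdraw.

servo_tool(
  deltas=[
    [[0, -0.0005, -0.0015, 0, 0], [0, -0.0005, -0.0015, 0, 0], [20, 0, 0, 0, 0], [40, 0, 0, 0, 0], [60, 0, 0, 0, 0], [80, 0, 0, 0, 0], [100, 0, 0, 0, 0], [100, 0, 0, 0, 0]],
  ],
)

```text
time: 18.15
tool_pos: [0.5161, -0.0771, 0.0522]
tool_rot: [-0.0, 0.96, -0.28, -0.0]
contact_force: [1.0, 0.6, 0.2]
gripper_width: 1.0
grasp_force: 0.0
```

servo_tool(
  deltas=[
    [[100, 0, 0, 0.02, 0], [100, 0, 0, 0.03, 0], [100, 0, 0, 0.04, 0], [100, -0.02, 0, 0.03, 0], [100, -0.03, 0.02, 0, 0], [100, -0.03, 0.03, 0, 0], [100, 0, 0.03, 0, 0], [100, 0, 0, 0, 0]],
  ],
)

```text
time: 18.95
tool_pos: [0.4353, 0.005, 0.1722]
tool_rot: [-0.0, 0.96, -0.279, 0.0]
contact_force: [-0.7, -0.2, 0.1]
gripper_width: 0.997
grasp_force: 0.0
```

```bash
python3 m.py t9; python3 - <<'E'
from h import *
a=cv2.imread('pics/t9.png')[100:220,190:330]; cv2.imwrite('pics/t9c.png',cv2.resize(a,None,fx=5,fy=5,interpolation=cv2.INTER_CUBIC))
f=grab('side','s9')
a=f['pixels'];b=np.radians(12.7);hsv=cv2.cvtColor(a,cv2.COLOR_RGB2HSV)
m=((hsv[...,0]>12)&(hsv[...,0]<30)&(hsv[...,1]>70)&(hsv[...,2]>120)).astype(np.uint8);m[:175]=0;m[230:]=0;m[:,:260]=0;m[:,350:]=0
n,l,s,cc=cv2.connectedComponentsWithStats(m); i=1+np.argmax(s[1:,4]);x,y,w,h,_=s[i];print(s[i]); q=ray(f,x+w/2-.5,y+h/2-.5,.01)[:2]-[.579,-.1196]; print(q@[np.cos(b),np.sin(b)],q@[-np.sin(b),np.cos(b)])
E
```

```text
dish [263 134  21  20 320] [ 0.6670671  -0.09855009  0.01      ]
dish in stand 0.0905402458586892 0.0011736959400281822
knob [ 0.64198572 -0.15826102] 0.07390450255113006 stand deg -44.24185623963591
knob [ 0.61818161 -0.05745197] 0.07346819458591207 stand deg 45.070365758222934
knob [ 0.53991832 -0.18132239] 0.07305499062993336 stand deg -135.0413718946899
[0.43588864 0.00373811 0.17236789]
[305 206  14  10 106]
0.07372605214346781 0.00553119688905756
```

View pics/t9c.png

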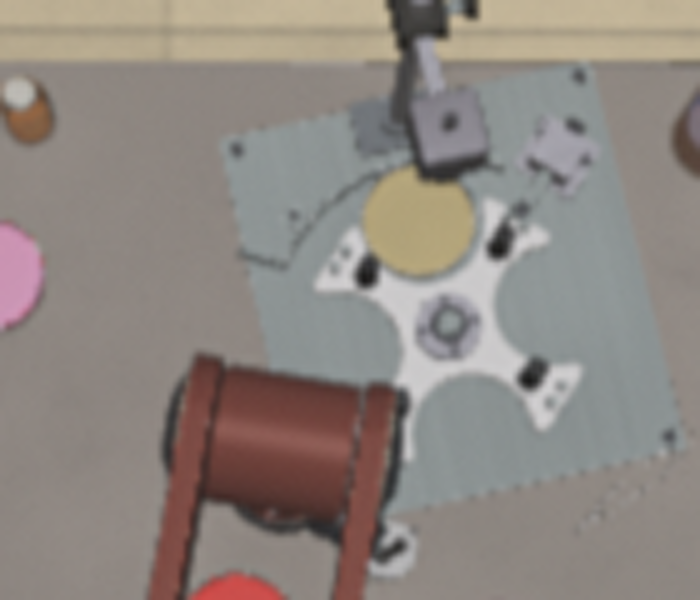

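The top crop shows the dish at (418,222) in the pocket at the viewing place, near the guide strip, with the gripper clear. I check the radial offset once with a circle fit that ignores the part hidden by the camera head.

```bash
python3 - <<'E'
from h import *
from scipy.optimize import least_squares
b=np.radians(12.7)
for t in('t6','t9'):
    f=dict(np.load(t+'.npz'));a=f['pixels']
    # soft membership: R-B difference, upscaled
    d=cv2.resize((a[...,0].astype(np.float32)-a[...,2])[110:200,230:300],None,fx=8,fy=8,interpolation=cv2.INTER_CUBIC)
    m=(d>35).astype(np.uint8); n,l,s,c=cv2.connectedComponentsWithStats(m); i=1+np.argmax(s[1:,4])
    k=max(cv2.findContours((l==i).astype(np.uint8),0,1)[0],key=len)[:,0]
    W=np.array([ray(f,230+(u+.5)/8-.5,110+(v+.5)/8-.5,.01)[:2]-[.579,-.1196] for u,v in k])@np.array([[np.cos(b),-np.sin(b)],[np.sin(b),np.cos(b)]])
    c0=W.mean(0); 
    if t=='t9': W=W[W[:,0]<c0[0]+.02]
    r=least_squares(lambda p:np.hypot(*(W-p[:2]).T)-p[2],[*c0,.044],loss='soft_l1',f_scale=.001); print(t,r.x,r.cost,len(W))
E
```

```text
t6 [-0.00033636  0.08362883  0.04196586] 2.6822386847369525e-05 495
t9 [-0.04500199  0.13938605  0.05866089] 0.001487573557832635 469
```

```bash
python3 - <<'E'
from h import *
from scipy.optimize import least_squares
b=np.radians(12.7)
f=dict(np.load('t9.npz'));a=f['pixels']
d=cv2.resize((a[...,0].astype(np.float32)-a[...,2])[120:162,250:300],None,fx=8,fy=8,interpolation=cv2.INTER_CUBIC)
n,l,s,c=cv2.connectedComponentsWithStats((d>35).astype(np.uint8)); i=1+np.argmax(s[1:,4])
k=max(cv2.findContours((l==i).astype(np.uint8),0,1)[0],key=len)[:,0]
W=np.array([ray(f,250+(u+.5)/8-.5,120+(v+.5)/8-.5,.01)[:2]-[.579,-.1196] for u,v in k])@np.array([[np.cos(b),-np.sin(b)],[np.sin(b),np.cos(b)]])
W=W[W[:,0]<W[:,0].mean()+.02]
for R in(.042,None):
    fun=(lambda p:np.hypot(*(W-p[:2]).T)-(R or p[2])); r=least_squares(fun,[.088,0,.044],loss='soft_l1',f_scale=.001); print(r.x,r.cost,len(W))
E
```

```text
[0.09158261 0.00058203 0.044     ] 1.2707742721374966e-05 320
[0.09141379 0.00058855 0.04184094] 1.0652251484715025e-05 320
```

The fit puts the dish about 6 mm outside the centre. The guide strip limits it to about 5 mm, and the tolerance is 8 mm, so I hand in.

```bash
python3 -c "
from plant import manip; print(manip.job_done())"
```

```text
the job is handed in; nothing more can be done
None
```

I handed the job in with the dish in its pocket under the camera, about 6 mm from the viewing place by my fit (limit 8 mm), the wheel clicked in its detent and the gripper clear; the hand-in call returned no verdict.

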